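# Open the egg griddle flat and hold the surface probe on its test spot

## Task

Swing the egg griddle's lid right over by its black bar handle until it lies fully back with its dark cooking face up. Then take the blue surface probe out of its wooden stand and hold it upright on the white test spot of that face, its copper foot wholly inside the spot, pressing lightly so that the sprung foot is pushed in about half of its 10 mm stroke. Finish still gripping the probe and pressing it there, and do not disturb the egg mould or the glass bowl.

Things in the scene. Friction and masses are not known exactly. Their poses are not given: they have to be found in the camera images.
- griddle: Red table-top egg griddle that opens like a book, fixed to the counter, 170 mm (its x) by about 320 mm (its y), 60 mm high to the hinge line. Origin: on the counter under the hinge line's middle; z up. The hinge runs along its x at y = 0. The heated half, with the lid shut on it, lies at negative y, the rest for the opened lid at positive y.
- lid (a joint): Lid angle in rad: 0 shut, growing as the handle rises and swings over to the griddle's +y side, 3.14 (end stop) lying fully back with its cooking face up and level. The hinge is stiff (friction 0.45 N m, lid 0.45 kg): the lid stays wherever it is left. It may start a little ajar.
- lid_hinge (a point): Middle of the hinge line, 60 mm above the counter; the axes are the griddle's, its x runs along the hinge.
- lid_handle (a point): Centre of the lid's black bar handle: round, 14 mm thick, 124 mm long, parallel to the hinge, 210 mm from it, on an arm at each end (112 mm clear between). 43 mm open gap between bar and lid edge. Bar centre 70 mm above the counter with the lid shut, 50 mm fully back. The bar can turn between gripping fingers. Axes turn with the lid, x along the bar.
- lid_spot (a point): Centre of the white test spot, 28 mm across, flush on the lid's dark cooking face (hidden underneath while the lid is shut). The spot is 100 mm from the hinge line and 30 mm to the griddle's +x side of the middle. Its axes are the lid's: z points out of the lid's back, so down once the lid is fully back, when the face is 60 mm above the counter.
- stand: Wooden block 70 x 70 mm, 80 mm high, fixed to the counter, with a 20 mm upright hole through its centre in which the probe hangs. Origin: centre of its underside, z up. It and the egg mould may swap places.
- probe: Surface probe, about 0.12 kg, standing upright in the stand. Blue round handle 26 mm thick, from 6 to 95 mm above the origin; steel collar 36 mm across, 6 mm thick, that sits on the stand; below it a steel stem 11 mm thick and then the thin sprung foot. Origin: centre of the collar's underside; z points up along the handle, away from the foot.
- probe_grip (a point): Point on the axis of the probe's handle, 55 mm above the collar's underside: a good place to grip.
- foot_tip (a point): Centre of the flat underside of the probe's copper foot, a disc 12 mm across; 55 mm below the probe's origin when not pressed (so 110 mm below probe_grip).
- foot (a joint): How far the sprung foot is pushed in, m: 0 free, 0.010 fully in. Pushing it takes 1 N to start and 0.5 N more per mm, so about 3.5 N at half stroke.
- mould: Bystander: orange silicone egg ring 90 mm across and 20 mm high with two small tabs, loose on the counter. Origin: centre of its underside.
- bowl: Bystander: empty clear glass bowl, 100 mm across and 50 mm high, loose on the counter beyond the griddle. Origin: centre of its underside.
Mind the look-alikes: they are no part of the job. What is shaped like the stand but purple is not meant.

How it is judged:
By the outcome, as a careful person would: the job done as asked, in the order asked, and still so for the second after the job is handed in, while the arm keeps its last pose, push and grip.
It also fails if it takes over 72 s, if anything falls off the work surface, if the arm or the gripper's body presses on something with over 40 N, if the wrist force passes 120 N, or if a joint passes its speed limit or range.

## Robot

A 7-joint arm with a two-finger parallel gripper is mounted at the origin on the work surface. World frame = base frame: x ahead of the robot, y to its left, z up, the work surface at z = 0. Lengths are in mm, angles in rad, forces in N, time in s.
With the tool pointing down it reaches from about 425 to 875 mm from the base axis. Payload 4.7 kg.
Tool frame: the origin (TCP) lies midway between the tips of the shut fingers; the grasp point (between the pads) lies 19 mm behind it; z points along the fingers, y is the line along which they close (so a half turn about z gives the same grasp; the last joint's range is limited). The gripper opens to 85 mm and grips with 20 to 120 N. Pads are 22 mm wide; open, the fingers measure 114 mm over their backs; the gripper's body (76 mm by 85 mm) begins 54 mm behind the grasp point. The pads swing forward as they close: fully open they stand 13 mm farther back than shut.
Start: joints at [-1.257, 0.321, -0.07, 1.45, 0.023, 1.371, -0.057], TCP at [191.991, 621.019, 231.349] pointing down, gripper open.
Joint ranges: [-2.86, 2.86], [-0.3, 2.09], [-1.38, 1.24], [0.06, 2.45], [-1.56, 4.7], [0.09, 2.05], [-2.69, 2.69]. Speed limits (rad/s): [2.57, 2.57, 3.14, 3.14, 3.14, 3.14, 3.14].

## Interface

Orientations are given as [roll, pitch, yaw] about the fixed x, y, z axes, in that order (R = Rz(yaw) Ry(pitch) Rx(roll)).
In Python, from workcell import ctrl, cams gives the robot as it stands.
- The arm moves only by the shell command python3 -m inch 'ROWS' [FORCE]. ROWS is JSON, a list of rows, each a list of 7 numbers: the shift along the world's x, y, z each as a share of 400 mm, from -1 to 1, then the turn, a rotation vector about the world's x, y, z each as a share of pi rad, from -1 to 1, then the finger opening in mm, from 0 to 85.4. A call has 1 to 5 rows; each row shifts and turns the commanded pose from where the row before left it; what a row does not reach is not made up. A row lasts 1/10 s, in which the tool goes at most 50 mm and 8.59 degrees, less where a joint would pass 70% of its speed; a pose out of reach is approached as far as the arm can. A call with a number of a shift or a turn outside -1 to 1 is refused whole. A call with a gripper value outside its range is refused whole. The fingers move at their own pace and stop on an object; FORCE is the grip in N (left out, the last holds). Time passes only in rows, so rows that do not move let the fingers close. It gives the time, the measured TCP pose, the force, the opening and the grip force at its end, in the units of the state.
- ctrl.get_obs(): the state, without advancing time (a new reading comes with each control period).
- cams.camera(name): name is "scene" or "top" or "wrist"; returns a dict with "img" (420x560x3 uint8, red, green, blue), "fx", "fy", "cx", "cy" (pixels), "T" (4x4, takes a point from camera to world coordinates). Camera axes: x right, y up, looking along -z (the intrinsics and any distortion apply to the point x, -y, -z); pixel columns grow to the right and rows downward; lengths in mm; the calibration is good to about 2 mm. A picture is of the moment at which its call begins. There is no depth.
- ctrl.hand_in(): hands the job in; it is judged then, once.
The state is a dict: "time_s": time; "qpos": joint angles; "joint_velocities": joint speeds; "joint_torque": joint torques, N m; "eef_pos": TCP position; "tool_rot": TCP orientation; "ft_force": force on the tool from outside, world axes, zero at the start; "ft_torque": the same for the moment, N m; "gripper_width": finger opening in mm; "grasp_force": force on a finger pad.
Only numpy, scipy, OpenCV 4.12 (cv2) and the standard library are available. Lean on these libraries where they do the work, as an engineer would, in place of code of your own. Each camera call takes 0.05 s, during which the arm holds its last target. There are 200 camera calls.

## Working session

There is one attempt and no reset: what is moved stays moved. The work goes in short steps, Python scripts to look and compute and a shell command to move; the robot and the scene stay as the last step left them, time stands still between calls to the robot, and variables do not carry over. Pictures are saved under pics/ and viewed, at most 10 in all, crops included, and the job is handed in when it is done.

```bash
ls; mkdir -p pics
cat > h.py <<'E'
import numpy as np, cv2
from workcell import ctrl, cams
def snap(n,f):
    c=cams.camera(n); cv2.imwrite(f'pics/{f}.png',c['img'][:,:,::-1]); np.savez(f'pics/{f}.npz',**{k:np.array(v) for k,v in c.items() if not isinstance(v,(str,type(None)))}); return c
def load(f): return dict(np.load(f'pics/{f}.npz',allow_pickle=True))
def ray(c,u,v):
    d=np.array([(u-c['cx'])/c['fx'],-(v-c['cy'])/c['fy'],-1.]); T=np.array(c['T']); return T[:3,3],T[:3,:3]@d
def onz(c,u,v,z):
    o,d=ray(c,u,v); return o+d*(z-o[2])/d[2]
def proj(c,p):
    T=np.array(c['T']); q=T[:3,:3].T@(np.array(p)-T[:3,3]); return c['cx']+c['fx']*q[0]/-q[2], c['cy']-c['fy']*q[1]/-q[2]
def tri(*rs):
    A=0;b=0
    for o,d in rs:
        d=d/np.linalg.norm(d);P=np.eye(3)-np.outer(d,d);A=A+P;b=b+P@o
    return np.linalg.solve(A,b)
E
python3 - <<'E'
from h import *
a=snap('scene','s0');b=snap('top','t0');w=snap('wrist','w0')
print({k:(v if np.size(v)<20 else np.shape(v)) for k,v in a.items()}); print(b.keys(),b['T'],w['T'])
cv2.imwrite('pics/st.png',cv2.resize(np.hstack([a['img'],b['img']])[:,:,::-1],(800,300)))
print(ctrl.get_obs())
E
```

```text
pics
{'img': (420, 560, 3), 'fx': 531.6229689860369, 'fy': 531.6229689860369, 'cx': 272.5354247054572, 'cy': 207.39884324519738, 'T': array([[-6.29536694e-01, -6.39889878e-01,  4.40709083e-01,
         1.15561529e+03],
       [ 7.76904005e-01, -5.25857855e-01,  3.46256672e-01,
         3.19202778e+02],
       [ 1.01841929e-02,  5.60369932e-01,  8.28179824e-01,
         1.20527131e+03],
       [ 0.00000000e+00,  0.00000000e+00,  0.00000000e+00,
         1.00000000e+00]])}
dict_keys(['img', 'fx', 'fy', 'cx', 'cy', 'T']) [[ 2.28036814e-02  9.82629664e-01 -1.84170943e-01  2.81427342e+02]
 [-9.99711486e-01  2.10223504e-02 -1.16191892e-02 -1.36636869e+02]
 [-7.54565387e-03  1.84382767e-01  9.82825548e-01  1.48117228e+03]
 [ 0.00000000e+00  0.00000000e+00  0.00000000e+00  1.00000000e+00]] [[ 2.96075617e-01 -9.22411136e-01 -2.47985736e-01  1.28927825e+02]
 [ 9.55162376e-01  2.85374282e-01  7.89072541e-02  6.40137597e+02]
 [-2.01617843e-03 -2.60229159e-01  9.65544779e-01  3.72442268e+02]
 [ 0.00000000e+00  0.00000000e+00  0.00000000e+00  1.00000000e+00]]
{'time_s': 0.15, 'qpos': array([-1.25692236,  0.32164573, -0.07010238,  1.45142979,  0.02259754,
        1.37081784, -0.05689766]), 'joint_velocities': array([ 1.14129836e-03, -2.60204980e-03,  1.39881275e-03, -2.74377977e-03,
       -4.36773297e-04,  3.12019593e-03,  4.15758545e-05]), 'joint_torque': array([-6.14413011e-05, -4.94089580e+01, -3.82814622e-01, -3.14687455e+01,
        1.30224155e-02,  8.26728065e-03,  1.63056666e-05]), 'eef_pos': array([191.85420613, 620.5919359 , 230.4618638 ]), 'tool_rot': array([-3.14008105e+00,  8.13785501e-05,  2.84186247e+00]), 'ft_force': array([-0.24093763, -0.13948265, -1.01012604]), 'ft_torque': array([-0.01182434, -0.00648952,  0.03150987]), 'grasp_force': 0.0, 'gripper_width': 85.43896361296065}
```

View pics/s0.png

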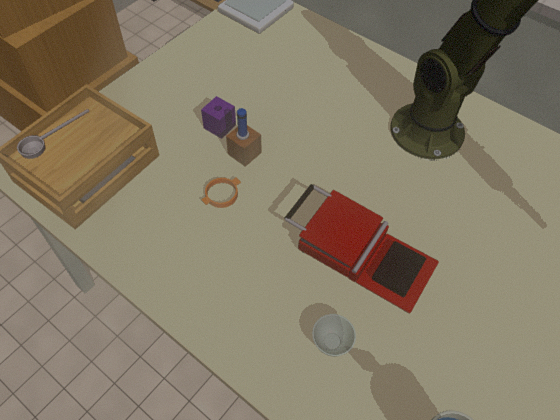

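View pics/t0.png

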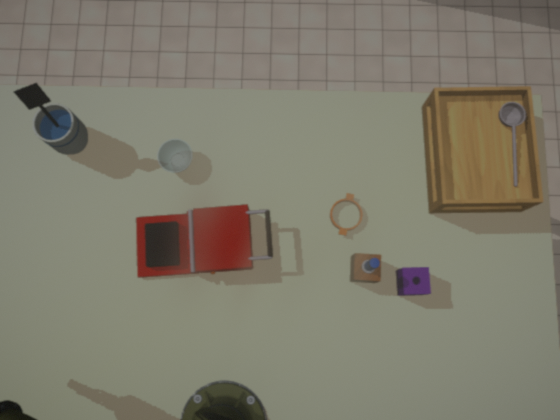

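Scene: the griddle has its lid shut with the black bar at scene (301,204)/top (268,233). The hinge rod is at (370,247)/(191,240). The blue probe is in the brown block at scene (243,140)/top (367,268). Look-alikes for the stand: the purple block at scene (219,116)/top (414,281), and the wooden tray at (80,150)/(485,150). Look-alikes for the probe: the ladle and the blue pot. I choose the brown block with the blue handle, and check it in a close crop.

Run:
```python
from h import *
a=load('s0')['img'];b=load('t0')['img']
r=lambda im,x,y,w,h,W,H: cv2.resize(im[y:y+h,x:x+w],(W,H),interpolation=cv2.INTER_CUBIC)
# 400x300 each: 100x75 crops (4x)
o=np.vstack([np.hstack([r(a,195,95,100,75,400,300),r(b,335,240,100,75,400,300)]),np.hstack([r(a,270,170,132,99,400,300),r(b,180,195,100,75,400,300)])])
cv2.imwrite('pics/crop0.png',o[:,:,::-1])
C={'s':load('s0'),'t':load('t0')}
for k,im,bx in(('s',a,(225,100,265,150)),('t',b,(350,250,390,290))):
    hsv=cv2.cvtColor(im,cv2.COLOR_RGB2HSV);x0,y0,x1,y1=bx
    m=cv2.inRange(hsv,(105,110,40),(125,255,255)); mm=np.zeros_like(m);mm[y0:y1,x0:x1]=m[y0:y1,x0:x1]
    ys,xs=np.nonzero(mm);print(k,'blue',len(xs),xs.mean(),ys.mean(),xs.min(),xs.max(),ys.min(),ys.max(),cv2.minAreaRect(np.c_[xs,ys].astype(np.float32)))
for k,im,bx in(('s',a,(280,180,325,235)),('t',b,(255,205,280,265))):
    x0,y0,x1,y1=bx;m=(im.max(2)<60).astype(np.uint8);mm=np.zeros_like(m);mm[y0:y1,x0:x1]=m[y0:y1,x0:x1]
    n,l,s,ce=cv2.connectedComponentsWithStats(mm);i=1+s[1:,4].argmax();ys,xs=np.nonzero(l==i);print(k,'bar',len(xs),cv2.minAreaRect(np.c_[xs,ys].astype(np.float32)),ce[i])
```

```text
s blue 41 241.26829268292684 111.5609756097561 238 245 109 114 ((241.5, 111.5), (5.0, 7.0), 90.0)
t blue 31 375.1290322580645 262.96774193548384 373 377 260 266 ((375.0, 263.0), (6.0, 4.0), 90.0)
s bar 154 ((299.87750244140625, 201.29542541503906), (4.2799177169799805, 40.60786819458008), 38.04704284667969) [299.6038961  201.56493506]
t bar 1 ((270.0, 248.0), (0.0, 0.0), 0.0) [270. 248.]
```

View pics/crop0.png

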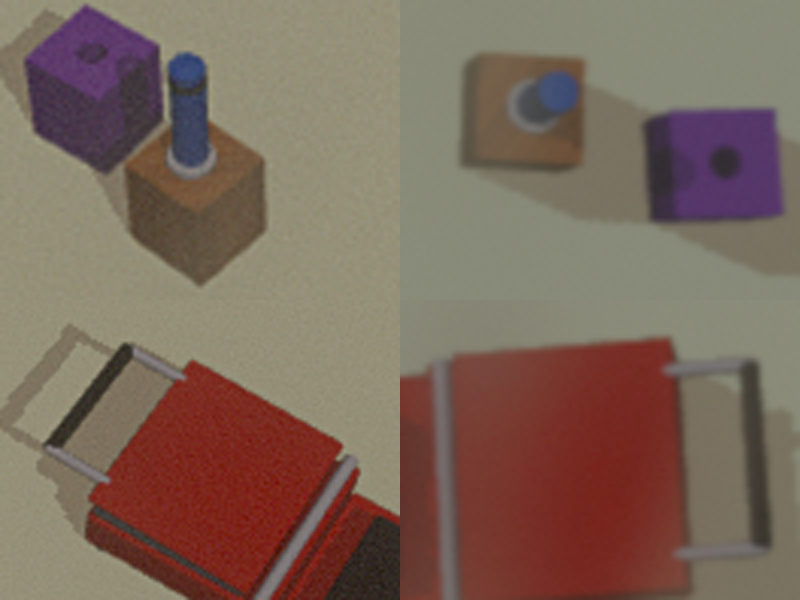

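Run:
```python
from h import *
s=load('s0');t=load('t0')
P={}
for n,ps,pt in [('ptop',(241.5,110.7),(374,262.5)),('collar',(243,134.2),(368.2,266)),('barFar',(312,187),(267.3,211)),('barNear',(287,218.5),(270.3,256.5)),('hinFar',(385.5,222.8),(190,211)),('hinNear',(355,271),(193,271))]:
    r1=ray(s,*ps);r2=ray(t,*pt);p=tri(r1,r2);P[n]=p
    print(n,p.round(1),'res',np.subtract(proj(s,p),ps).round(1),np.subtract(proj(t,p),pt).round(1))
d=P['barFar']-P['barNear'];print('bar yaw',np.degrees(np.arctan2(d[1],d[0])),np.linalg.norm(d))
d=P['hinFar']-P['hinNear'];print('hinge yaw',np.degrees(np.arctan2(d[1],d[0])),np.linalg.norm(d))
m=(P['barFar']+P['barNear'])/2;h=(P['hinFar']+P['hinNear'])/2;print(m,h,m-h,np.linalg.norm(m-h))
print(onz(s,370,247,66),onz(t,191.5,241,66))
```

```text
ptop [ 421.3 -368.5  179.5] res [-0. -0.] [-0.  0.]
collar [ 421.2 -368.9   87. ] res [-0.3 -0.1] [-0.3  0.2]
barFar [528.7 -85.2 204.4] res [-9.4 -2.2] [-8.4  3.9]
barNear [ 471.6 -132.9  -62.9] res [9.  1.3] [ 7.6 -4.4]
hinFar [520.9 103.4 226.4] res [-11.7  -2.2] [-10.1   3.7]
hinNear [ 434.6   98.4 -156.2] res [11.3  1.2] [ 9.4 -4.9]
bar yaw 39.90161795221033 277.43755470842297
hinge yaw 3.328588859352486 392.1989330847832
[ 500.14046636 -109.04965242   70.74044885] [477.7132722  100.86772665  35.0934824 ] [  22.42719416 -209.91737907   35.64696645] 214.100423381514
[488.29350631 103.10670232  66.        ] [480.4684889   99.03505851  66.        ]
```

Run:
```python
from h import *
s=load('s0');t=load('t0')
P={}
for n,ps,pt in [('barFar',(287,218.5),(267.3,211)),('barNear',(312,187),(270.3,256.5)),('hinFar',(355,271),(190,211)),('hinNear',(385.5,222.8),(193,271))]:
    r1=ray(s,*ps);r2=ray(t,*pt);p=tri(r1,r2);P[n]=p
    print(n,p.round(1),'res',np.subtract(proj(s,p),ps).round(1),np.subtract(proj(t,p),pt).round(1))
d=P['barFar']-P['barNear'];print('bar yaw',np.degrees(np.arctan2(d[1],d[0])),np.linalg.norm(d))
d=P['hinFar']-P['hinNear'];print('hinge yaw',np.degrees(np.arctan2(d[1],d[0])),np.linalg.norm(d))
m=(P['barFar']+P['barNear'])/2;h=(P['hinFar']+P['hinNear'])/2;print(m,h,m-h,np.linalg.norm(m-h))
```

```text
barFar [ 562.6 -101.4   84. ] res [-0.5 -0.1] [-0.4  0.2]
barNear [ 441.3 -112.6   80.3] res [-0.3 -0.1] [-0.3  0.2]
hinFar [563.4 109.4  58.5] res [-0.4 -0.1] [-0.3  0.1]
hinNear [400.3  92.8  60.3] res [-0.4 -0.1] [-0.3  0.1]
bar yaw 5.261225453815254 121.80728825956247
hinge yaw 5.838635275069187 163.9520642183336
[ 501.94916119 -107.0266878    82.14290653] [481.89536284 101.09504511  59.40117828] [  20.05379835 -208.12173291   22.74172825] 210.31879787586223
```

Griddle hinge is at about (482,101,60), yaw 5.5°; the bar centre is at about (502,-107,82), so the lid is slightly ajar. The probe axis is at about (421,-368.7). Now moving above the bar.

```bash
python3 -m inch '[[0.08,-0.085,0,0,0,0.0315,42],[0.08,-0.085,0,0,0,0.0315,42],[0.08,-0.085,0,0,0,0.0315,42],[0.08,-0.085,0,0,0,0.0315,42],[0.08,-0.085,0,0,0,0,42]]' 30
python3 -m inch '[[0.08,-0.085,0,0,0,0,42],[0.08,-0.085,0,0,0,0,42],[0.08,-0.085,0,0,0,0,42],[0.013,-0.114,0,0,0,0,42],[0.013,-0.114,0,0,0,0,42]]'
python3 -m inch '[[0.013,-0.114,0,0,0,0,42],[0.013,-0.114,0,0,0,0,42],[0.013,-0.114,0,0,0,0,42],[0.013,-0.114,0,0,0,0,42],[0.013,-0.114,0,0,0,0,42]]'
python3 -m inch '[[0.013,-0.114,0,0,0,0,42],[0.013,-0.114,0,0,0,0,42],[0.013,-0.114,0,0,0,0,42],[0,0,0,0,0,0,42],[0,0,0,0,0,0,42]]'
python3 - <<'E'
from h import *
w=snap('wrist','w1'); print(ctrl.get_obs()['eef_pos'])
print('bar pred',proj(w,(502,-107,82)),proj(w,(562,-101,84)),proj(w,(441,-112,80)))
E
```

```text
time_s: 0.65
eef_pos: [353.0, 449.3, 231.1]
tool_rot: [-3.142, -0.0, -3.043]
ft_force: [1.0, 0.3, 0.5]
gripper_width: 42.0
grasp_force: 0.0
time_s: 1.15
eef_pos: [458.9, 255.7, 230.8]
tool_rot: [-3.141, -0.001, -3.046]
ft_force: [-0.1, -0.3, 0.3]
gripper_width: 42.1
grasp_force: 0.0
time_s: 1.65
eef_pos: [484.1, 27.9, 231.3]
tool_rot: [3.141, 0.0, -3.045]
ft_force: [0.2, 0.4, -0.5]
gripper_width: 41.9
grasp_force: 0.0
time_s: 2.15
eef_pos: [499.7, -108.0, 231.1]
tool_rot: [3.141, -0.0, -3.049]
ft_force: [1.1, 1.1, 0.1]
gripper_width: 41.8
grasp_force: 0.0
[ 499.82781182 -106.41898972  231.06373942]
bar pred (np.float64(279.72834782474223), np.float64(196.06592552869344)) (np.float64(280.17325269774676), np.float64(259.69232409578467)) (np.float64(280.5238459500825), np.float64(125.22240280775992))
```

View pics/w1.png

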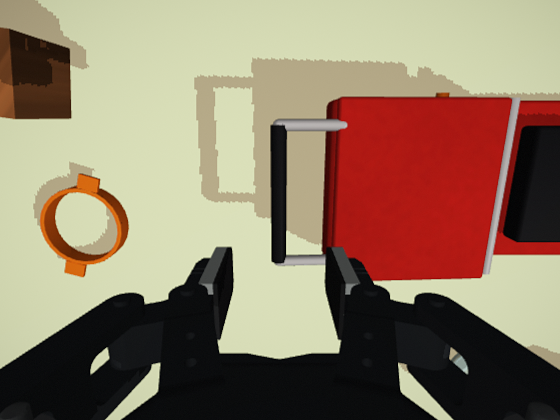

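The wrist view shows the black bar between the fingers, from (279,124) to (279,262), which matches the prediction. Descending and gripping.

```bash
python3 -m inch '[[0,-0.002,-0.1,0,0,0,42],[0,0,-0.1,0,0,0,42],[0,0,-0.1,0,0,0,42],[0,0,-0.08,0,0,0,42],[0,0,-0.04,0,0,0,42]]'
python3 -m inch '[[0,0,0,0,0,0,42],[0,0,0,0,0,0,5],[0,0,0,0,0,0,5],[0,0,0,0,0,0,5],[0,0,0,0,0,0,5]]' 30
python3 -m inch '[[0,0,0,0,0,0,5],[0,0,0,0,0,0,5]]'
python3 - <<'E'
import numpy as np
from h import *
e=ctrl.get_obs()['eef_pos'];print(e)
yh=np.array([-np.sin(np.radians(5.5)),np.cos(np.radians(5.5)),0])
H=np.array([482,101,60.]);R=210.2
g=e+[0,0,19]; d=g-H; print('radius',np.hypot(d@yh,d[2]),np.arctan2(d[2],-d@yh))
p0=np.arctan2(d[2],-d@yh); N=16
prev=None
for i,p in enumerate(np.linspace(p0,np.pi+0.048+0.02,N+1)):
    q=H-yh*R*np.cos(p)+[0,0,R*np.sin(p)]
    if prev is not None: print(i,((q-prev)/400).round(4),q.round(0))
    prev=q
E
```

```text
time_s: 2.7
eef_pos: [497.8, -105.0, 60.1]
tool_rot: [3.14, -0.005, -3.042]
ft_force: [-0.6, 0.3, 0.5]
gripper_width: 41.9
grasp_force: 0.0
time_s: 3.2
eef_pos: [501.3, -108.3, 64.7]
tool_rot: [-3.141, 0.003, -3.046]
ft_force: [1.6, -2.7, 0.5]
gripper_width: 12.7
grasp_force: 29.5
time_s: 3.4
eef_pos: [501.3, -108.3, 64.3]
tool_rot: [-3.141, 0.003, -3.046]
ft_force: [3.2, -2.8, 0.2]
gripper_width: 12.6
grasp_force: 29.5
[ 501.32028581 -108.28980485   64.25911622]
radius 211.46109909726692 0.11021541513922756
1 [-0.002   0.0208  0.0995] [501. -99. 123.]
2 [-0.0038  0.0395  0.0936] [500. -83. 160.]
3 [-0.0055  0.0567  0.0842] [498. -60. 194.]
4 [-0.0069  0.0717  0.0717] [495. -31. 223.]
5 [-0.0081  0.0841  0.0565] [492.   2. 245.]
6 [-0.009   0.0934  0.0391] [488.  40. 261.]
7 [-0.0095  0.0991  0.0203] [484.  79. 269.]
8 [-0.0097  0.1012  0.0008] [480. 120. 269.]
9 [-0.0096  0.0994 -0.0188] [476. 159. 262.]
10 [-0.009   0.094  -0.0377] [473. 197. 247.]
11 [-0.0082  0.085  -0.0551] [469. 231. 225.]
12 [-0.007   0.0728 -0.0705] [467. 260. 197.]
13 [-0.0056  0.058  -0.0833] [464. 283. 163.]
14 [-0.0039  0.0409 -0.093 ] [463. 300. 126.]
15 [-0.0022  0.0223 -0.0991] [462. 309.  86.]
16 [-0.0003  0.0029 -0.1016] [462. 310.  46.]
```

```bash
python3 -m inch '[[-0.001,0.008,0.05,0,0,0,5],[-0.001,0.013,0.05,0,0,0,5],[-0.002,0.018,0.048,0,0,0,5],[-0.002,0.022,0.046,0,0,0,5],[0,0,0,0,0,0,5]]'
python3 -m inch '[[-0.0025,0.027,0.043,0,0,0,5],[-0.003,0.030,0.041,0,0,0,5],[-0.003,0.034,0.037,0,0,0,5],[-0.0035,0.038,0.034,0,0,0,5],[0,0,0,0,0,0,5]]'
python3 -m inch '[[-0.004,0.041,0.03,0,0,0,5],[-0.004,0.043,0.026,0,0,0,5],[-0.0045,0.046,0.022,0,0,0,5],[-0.0045,0.048,0.017,0,0,0,5],[0,0,0,0,0,0,5]]'
```

```text
time_s: 3.9
eef_pos: [499.2, -85.4, 143.9]
tool_rot: [-3.138, 0.004, -3.045]
ft_force: [1.7, -6.9, 2.9]
gripper_width: 12.8
grasp_force: 29.8
time_s: 4.4
eef_pos: [494.8, -37.0, 207.6]
tool_rot: [-3.134, 0.005, -3.048]
ft_force: [-1.0, -13.8, 15.3]
gripper_width: 12.6
grasp_force: 29.9
time_s: 4.9
eef_pos: [487.9, 37.7, 247.6]
tool_rot: [-3.139, 0.006, -3.046]
ft_force: [-7.1, -8.0, 28.4]
gripper_width: 12.8
grasp_force: 32.8
```

Upward force is growing, so I settle, read again and look.

```bash
python3 -m inch '[[0,0,0,0,0,0,5],[0,0,0,0,0,0,5]]'
python3 - <<'E'
from h import *
s=snap('scene','s2');t=snap('top','t2')
r=lambda im,x,y,w,h,W,H: cv2.resize(im[y:y+h,x:x+w],(W,H),interpolation=cv2.INTER_CUBIC)
o=np.hstack([r(s['img'],270,110,160,240,400,600),r(t['img'],120,170,160,240,400,600)])
cv2.imwrite('pics/c2.png',o[:,:,::-1])
E
```

```text
time_s: 5.1
eef_pos: [488.0, 36.4, 247.2]
tool_rot: [-3.139, 0.007, -3.048]
ft_force: [-4.8, -9.3, 27.8]
gripper_width: 12.7
grasp_force: 32.8
```

View pics/c2.png

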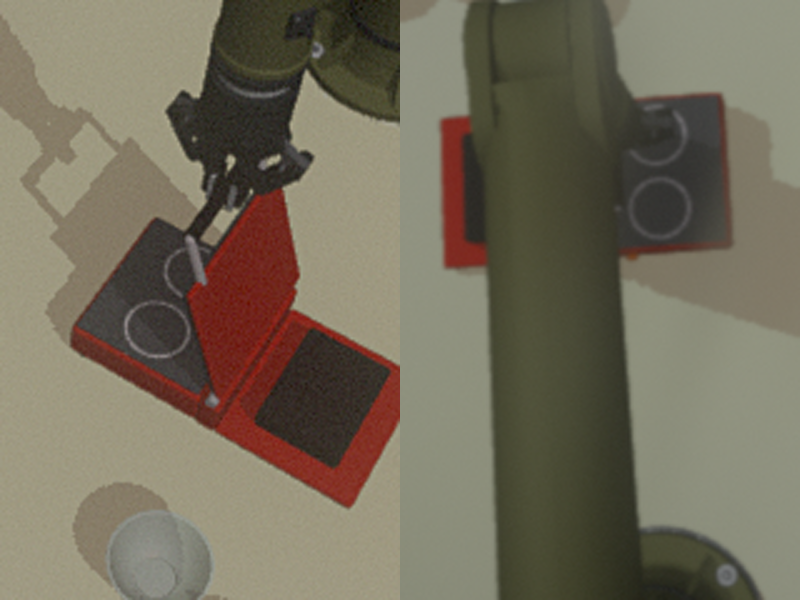

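The lid is up about 70° and the bar is still gripped. The arc needs to be a few mm higher, so I raise the tool to see how the force changes.

```bash
python3 -m inch '[[0,0,0.01,0,0,0,5],[0,0,0.005,0,0,0,5],[0,0,0,0,0,0,5],[0,0,0,0,0,0,5]]'
```

```text
time_s: 5.6
eef_pos: [487.6, 38.4, 248.1]
tool_rot: [-3.14, 0.004, -3.046]
ft_force: [5.8, -2.8, 3.6]
gripper_width: 12.8
grasp_force: 30.4
```

Run:
```python
import numpy as np
from h import *
e=ctrl.get_obs()['eef_pos']
yh=np.array([-np.sin(np.radians(5.5)),np.cos(np.radians(5.5)),0]);xh=np.array([yh[1],-yh[0],0])
R=210.2;o=13
H=yh*53.5+xh*(e@xh)+[0,0,60]
d=e+[0,0,o]-H;p0=np.arctan2(d[2],-d@yh);print(p0,np.hypot(d@yh,d[2]),np.array([482,101,0])@xh-e@xh)
prev=None
for i,p in enumerate(np.linspace(p0,np.pi+0.048,19)):
    q=H-yh*R*np.cos(p)+[0,0,R*np.sin(p)-o]
    if prev is not None: print(i,((q-prev)/400).round(4),q.round(0))
    prev=q
```

```text
1.271551035872552 210.4022005991066 0.4214136343943551
1 [-0.0052  0.054   0.0136] [486.  60. 253.]
2 [-0.0053  0.0552  0.0078] [483.  82. 256.]
3 [-0.0054  0.0557  0.0018] [481. 104. 257.]
4 [-0.0053  0.0556 -0.0041] [479. 127. 256.]
5 [-0.0053  0.0548 -0.01  ] [477. 149. 251.]
6 [-0.0051  0.0534 -0.0158] [475. 170. 245.]
7 [-0.005   0.0515 -0.0215] [473. 191. 237.]
8 [-0.0047  0.0489 -0.0268] [471. 210. 226.]
9 [-0.0044  0.0458 -0.0319] [469. 228. 213.]
10 [-0.0041  0.0421 -0.0366] [468. 245. 198.]
11 [-0.0037  0.038  -0.0409] [466. 260. 182.]
12 [-0.0032  0.0335 -0.0447] [465. 274. 164.]
13 [-0.0027  0.0286 -0.0481] [464. 285. 145.]
14 [-0.0022  0.0233 -0.0508] [463. 295. 125.]
15 [-0.0017  0.0178 -0.053 ] [462. 302. 103.]
16 [-0.0012  0.0121 -0.0546] [462. 307.  82.]
17 [-0.0006  0.0062 -0.0556] [462. 309.  59.]
18 [-0.      0.0003 -0.056 ] [462. 309.  37.]
```

```bash
python3 -m inch '[[-0.005,0.054,0.0135,0,0,0,5],[-0.005,0.055,0.008,0,0,0,5],[-0.0055,0.056,0.002,0,0,0,5],[-0.0055,0.056,-0.004,0,0,0,5],[0,0,0,0,0,0,5]]'
python3 -m inch '[[-0.005,0.055,-0.01,0,0,0,5],[-0.005,0.0535,-0.016,0,0,0,5],[-0.005,0.0515,-0.0215,0,0,0,5],[-0.005,0.049,-0.027,0,0,0,5],[0,0,0,0,0,0,5]]'
python3 -m inch '[[-0.0045,0.046,-0.032,0,0,0,5],[-0.004,0.042,-0.0365,0,0,0,5],[-0.004,0.038,-0.041,0,0,0,5],[-0.003,0.0335,-0.045,0,0,0,5],[0,0,0,0,0,0,5]]'
```

```text
time_s: 6.1
eef_pos: [478.6, 131.7, 255.8]
tool_rot: [3.14, 0.005, -3.041]
ft_force: [4.4, 2.3, 4.5]
gripper_width: 13.0
grasp_force: 30.6
time_s: 6.6
eef_pos: [470.3, 214.4, 224.0]
tool_rot: [3.141, 0.003, -3.042]
ft_force: [6.3, 2.6, -0.7]
gripper_width: 13.0
grasp_force: 30.1
time_s: 7.1
eef_pos: [463.4, 277.5, 160.0]
tool_rot: [-3.141, 0.001, -3.043]
ft_force: [7.6, 2.4, -3.5]
gripper_width: 12.5
grasp_force: 29.4
```

```bash
python3 -m inch '[[-0.0025,0.0285,-0.048,0,0,0,5],[-0.002,0.0235,-0.051,0,0,0,5],[-0.0015,0.018,-0.053,0,0,0,5],[0,0,0,0,0,0,5],[0,0,0,0,0,0,5]]'
python3 -m inch '[[-0.001,0.012,-0.0545,0,0,0,5],[-0.0005,0.006,-0.0555,0,0,0,5],[0,0,-0.056,0,0,0,5],[0,0,0,0,0,0,5],[0,0,0,0,0,0,5]]'
python3 -m inch '[[0,0,-0.006,0,0,0,5],[0,0,-0.006,0,0,0,5],[0,0,-0.002,0,0,0,5],[0,0,0,0,0,0,5]]'
```

```text
time_s: 7.6
eef_pos: [460.8, 303.3, 99.9]
tool_rot: [-3.14, -0.001, -3.046]
ft_force: [5.6, -0.1, -4.7]
gripper_width: 12.4
grasp_force: 29.3
time_s: 8.1
eef_pos: [461.2, 309.1, 34.6]
tool_rot: [-3.14, 0.001, -3.047]
ft_force: [6.4, -3.3, -2.7]
gripper_width: 12.4
grasp_force: 34.3
time_s: 8.5
eef_pos: [461.3, 309.2, 34.1]
tool_rot: [-3.14, -0.0, -3.047]
ft_force: [-5.9, -11.0, 32.2]
gripper_width: 12.5
grasp_force: 37.6
```

The end stop is reached: force rises with no motion. Release, lift, look.

```bash
python3 -m inch '[[0,0,0.008,0,0,0,42],[0,0,0,0,0,0,42],[0,0,0,0,0,0,42],[0,0,0,0,0,0,42],[0,0,0.03,0,0,0,42]]'
python3 -m inch '[[0,0,0.08,0,0,0,42],[0,0,0.1,0,0,0,42],[0,-0.05,0.1,0,0,0,42],[0,-0.05,0.1,0,0,0,42],[0,-0.05,0.1,0,0,0,42]]'
python3 -m inch '[[0,0,0,0,0,0,60],[0,0,0,0,0,0,60]]'
python3 - <<'E'
from h import *
w=snap('wrist','w3'); print(ctrl.get_obs()['eef_pos'])
yh=np.array([-.0958,.9954,0]);xh=np.array([.9954,.0958,0])
H=np.array([482,101,60.]); S=H+yh*100+xh*30; print(S,proj(w,S))
im=w['img'];m=((im.min(2)>150)).astype(np.uint8)
n,l,s,c=cv2.connectedComponentsWithStats(m)
for i in range(1,n):
    if 50<s[i,4]<8000: print(s[i],c[i].round(1),onz(w,*c[i],60).round(1))
E
```

```text
time_s: 9.0
eef_pos: [458.4, 309.5, 43.5]
tool_rot: [-3.139, -0.004, -3.045]
ft_force: [-0.1, -0.0, 0.5]
gripper_width: 41.9
grasp_force: 0.0
time_s: 9.5
eef_pos: [460.0, 249.7, 239.8]
tool_rot: [3.141, 0.0, -3.045]
ft_force: [0.6, -0.1, 1.3]
gripper_width: 41.8
grasp_force: 0.0
time_s: 9.7
eef_pos: [460.9, 250.5, 239.2]
tool_rot: [3.139, 0.003, -3.047]
ft_force: [-0.2, 0.6, -0.5]
gripper_width: 59.8
grasp_force: 0.0
[459.9867048  250.69579269 237.5597068 ]
[502.282 203.414  60.   ] (np.float64(227.895680964999), np.float64(222.05023028023027))
[ 0  6  6 18 88] [ 2.2 14.7] [334.3   1.1  60. ]
[  0 118  66  68 390] [ 36.9 151.6] [449.3  19.7  60. ]
[ 287  134   45  111 3960] [310.6 190.1] [462.  282.1  60. ]
[ 14 201  65  60 365] [ 46.6 229.7] [527.4  22.1  60. ]
[213 210  28  27 583] [226.7 222.8] [503.2 202.3  60. ]
[ 60 360  13  20 115] [ 66.4 369.3] [695.2  30.   60. ]
[485 360  13  21 115] [490.8 369. ] [650.1 511.6  60. ]
[415 367  58  53 746] [441.5 389.8] [683.7 461.9  60. ]
[  86  369   60   51 1740] [120.9 396.9] [728.1  90.6  60. ]
```

View pics/w3.png

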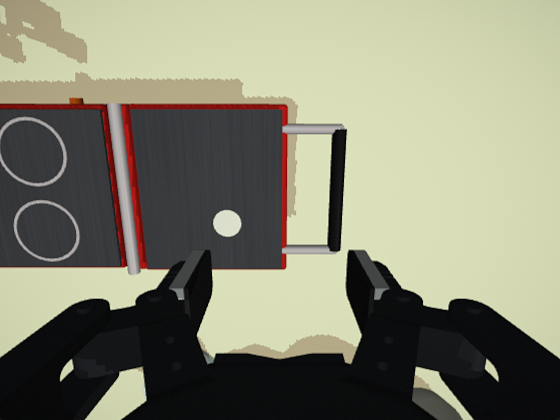

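The lid lies fully back with its dark face up. The white spot is at pixel (227,223), which is (503,202). Now to the probe, with two wrist views on the way.

```bash
python3 -m inch '[[-0.007,-0.11,0,0,0,0,70],[-0.007,-0.11,0,0,0,0,70],[-0.007,-0.11,0,0,0,0,70],[-0.007,-0.11,0,0,0,0,70],[-0.007,-0.11,0,0,0,0,70]]'
python3 -m inch '[[-0.007,-0.11,0,0,0,0,70],[-0.007,-0.11,0,0,0,0,70],[-0.007,-0.11,0,0,0,0,70],[-0.007,-0.11,0,0,0,0,70],[-0.007,-0.11,0,0,0,0,70]]'
python3 -m inch '[[-0.007,-0.11,0,0,0,0,70],[0,0,0,0,0,0,70],[0,0,0,0,0,0,70]]'
cat > pr.py <<'E'
from h import *
import sys
w=snap('wrist',sys.argv[1]); print(ctrl.get_obs()['eef_pos'])
hsv=cv2.cvtColor(w['img'],cv2.COLOR_RGB2HSV);m=cv2.inRange(hsv,(100,120,40),(125,255,255))
n,l,s,c=cv2.connectedComponentsWithStats(m)
for i in range(1,n):
    if s[i,4]>30: print(s[i],c[i].round(1))
print('top pred',proj(w,(421.3,-368.7,175)),'collar',proj(w,(421.3,-368.7,86)))
E
python3 pr.py w4
python3 -m inch '[[-0.007,-0.11,0,0,0,0,70],[-0.007,-0.11,0,0,0,0,70],[-0.007,-0.11,0,0,0,0,70],[0,0,0,0,0,0,70],[0,0,0,0,0,0,70]]'
python3 pr.py w5
python3 -c "
from h import *
cv2.imwrite('pics/c5.png',np.hstack([cv2.imread('pics/w4.png'),cv2.imread('pics/w5.png')])[:, :, :][:,::1][::1]); i=cv2.imread('pics/c5.png');cv2.imwrite('pics/c5.png',cv2.resize(i,(800,300)))"
```

```text
time_s: 10.25
eef_pos: [445.1, 29.5, 235.8]
tool_rot: [-3.141, -0.003, -3.044]
ft_force: [0.3, 0.8, -0.7]
gripper_width: 69.9
grasp_force: 0.0
time_s: 10.75
eef_pos: [431.6, -190.1, 236.2]
tool_rot: [3.141, -0.002, -3.044]
ft_force: [0.6, -0.1, -0.1]
gripper_width: 69.9
grasp_force: 0.0
time_s: 11.05
eef_pos: [429.0, -233.3, 236.2]
tool_rot: [3.141, -0.003, -3.047]
ft_force: [0.2, 0.0, 0.2]
gripper_width: 70.0
grasp_force: 0.0
[ 429.48243799 -232.01145015  236.26545432]
[  75  157   61   45 1485] [108.9 175.1]
[  40  171   48   40 1481] [ 63.5 190.4]
top pred (np.float64(62.27776692251484), np.float64(192.8812803198695)) collar (np.float64(125.50713938097826), np.float64(170.82842796536536))
time_s: 11.6
eef_pos: [421.5, -364.3, 236.3]
tool_rot: [3.14, -0.002, -3.045]
ft_force: [-0.3, 0.8, -0.4]
gripper_width: 70.2
grasp_force: 0.0
[ 422.1385848  -363.23459049  236.52959809]
[254 180  32  27 474] [271.1 190.7]
[ 249  200   39   40 1215] [268. 220.]
top pred (np.float64(271.8815578629403), np.float64(223.07339740792898)) collar (np.float64(273.73745541661697), np.float64(192.68095474163448))
```

View pics/c5.png

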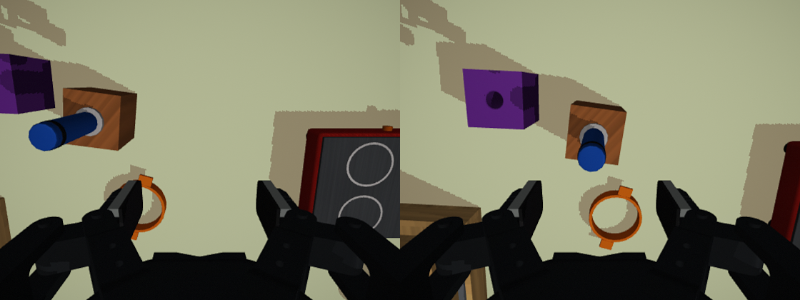

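Run:
```python
from h import *
a=load('w4');b=load('w5')
print(tri(ray(a,63.5,190.4),ray(b,268,220)),onz(b,268,220,174),onz(b,271.1-0,187,110))
print(tri(ray(a,119,173),ray(b,272.5,193)))
```

```text
[ 421.19643919 -371.3442663   169.44595198] [ 419.8125779  -371.33419417  174.        ] [ 411.4594532  -371.44492174  110.        ]
[ 420.67536504 -369.84664675   95.59104449]
```

Probe axis is at about (421,-370). Descend and grip.

```bash
python3 -m inch '[[-0.002,-0.016,0,0,0,0,70],[0,0,-0.08,0,0,0,70],[0,0,-0.08,0,0,0,70],[0,0,-0.08,0,0,0,70],[0,0,-0.055,0,0,0,70]]'
python3 -m inch '[[0,0,0,0,0,0,70],[0,0,0,0,0,0,70],[0,0,0,0,0,0,15],[0,0,0,0,0,0,15],[0,0,0,0,0,0,15]]' 45
python3 -m inch '[[0,0,0,0,0,0,15],[0,0,0,0,0,0,15],[0,0,0,0,0,0,15]]'
```

```text
time_s: 12.15
eef_pos: [420.7, -369.5, 117.5]
tool_rot: [3.139, -0.0, -3.042]
ft_force: [0.0, 0.9, -0.3]
gripper_width: 69.8
grasp_force: 0.0
time_s: 12.65
eef_pos: [421.1, -372.2, 120.6]
tool_rot: [-3.141, 0.002, -3.045]
ft_force: [-1.1, 3.5, 1.8]
gripper_width: 26.8
grasp_force: 1.0
time_s: 12.95
eef_pos: [421.1, -372.2, 120.6]
tool_rot: [-3.141, 0.002, -3.045]
ft_force: [-0.2, 1.6, 6.4]
gripper_width: 25.0
grasp_force: 44.0
```

```bash
python3 -m inch '[[0,0,0.02,0,0,0,15],[0,0,0.04,0,0,0,15],[0,0,0.06,0,0,0,15],[0,0,0.06,0,0,0,15],[0,0,0.06,0,0,0,15]]'
python3 -m inch '[[0,0,0.05,0,0,0,15],[0,0,0.03,0,0,0,15],[0,0,0,0,0,0,15],[0,0,0,0,0,0,15]]'
```

```text
time_s: 13.45
eef_pos: [420.1, -372.3, 217.4]
tool_rot: [-3.141, 0.0, -3.046]
ft_force: [1.0, -0.4, -1.3]
gripper_width: 25.0
grasp_force: 44.2
time_s: 13.85
eef_pos: [420.2, -371.7, 247.2]
tool_rot: [3.141, -0.0, -3.046]
ft_force: [0.4, 0.1, -0.8]
gripper_width: 24.9
grasp_force: 44.2
```

```bash
python3 -m inch '[[0.015,0.05,0,0,0,0,15],[0.015,0.1,0,0,0,0,15],[0.015,0.105,0,0,0,0,15],[0.015,0.105,0,0,0,0,15],[0.015,0.105,0,0,0,0,15]]'
python3 -m inch '[[0.015,0.105,0,0,0,0,15],[0.015,0.105,0,0,0,0,15],[0.015,0.105,0,0,0,0,15],[0.015,0.105,0,0,0,0,15],[0.015,0.105,0,0,0,0,15]]'
python3 -m inch '[[0.015,0.105,0,0,0,0,15],[0.015,0.105,0,0,0,0,15],[0.015,0.105,0,0,0,0,15],[0.0125,0.13,0,0,0,0,15],[0,0,0,0,0,0,15]]'
python3 -m inch '[[0,0,0,0,0,0,15],[0,0,0,0,0,0,15],[0,0,0,0,0,0,15]]'
python3 - <<'E'
from h import *
snap('wrist','w6');snap('scene','s6');snap('top','t6')
a=cv2.imread('pics/w6.png');b=cv2.imread('pics/s6.png')[150:330,300:460]
cv2.imwrite('pics/c6.png',np.hstack([cv2.resize(a[80:380,130:430],(400,400)),cv2.resize(b,(400,400))]))
print(ctrl.get_obs()['eef_pos'])
E
```

```text
time_s: 14.35
eef_pos: [449.6, -184.0, 246.3]
tool_rot: [3.141, -0.002, -3.046]
ft_force: [0.1, 0.1, -1.8]
gripper_width: 25.1
grasp_force: 44.5
time_s: 14.85
eef_pos: [479.5, 25.6, 246.2]
tool_rot: [-3.141, -0.002, -3.046]
ft_force: [0.8, -0.2, -1.1]
gripper_width: 24.9
grasp_force: 44.5
time_s: 15.35
eef_pos: [500.8, 208.3, 245.0]
tool_rot: [3.14, -0.004, -3.034]
ft_force: [-0.7, -0.5, -2.4]
gripper_width: 25.1
grasp_force: 44.5
time_s: 15.65
eef_pos: [503.3, 197.9, 247.2]
tool_rot: [-3.141, -0.001, -3.048]
ft_force: [0.6, -0.7, -1.2]
gripper_width: 25.3
grasp_force: 44.5
[503.31520433 198.6522849  247.64976371]
```

View pics/c6.png

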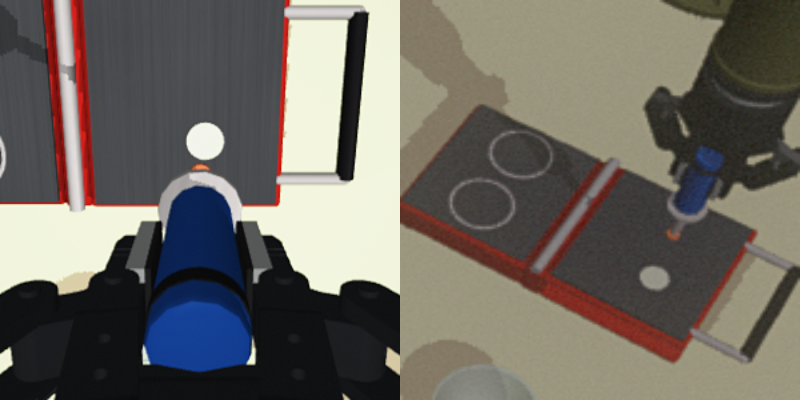

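Run:
```python
from h import *
w=load('w6');s=load('s6');w3=load('w3')
for n,im,c,box in(('w',w['img'],w,(255,165,315,202)),('s',s['img'],s,(390,262,415,287))):
    x0,y0,x1,y1=box;m=np.zeros(im.shape[:2],np.uint8);m[y0:y1,x0:x1]=(im[y0:y1,x0:x1].min(2)>(170 if n=='w' else 125))
    k,l,st,ce=cv2.connectedComponentsWithStats(m);i=1+st[1:,4].argmax();print(n,'spot',ce[i],st[i],onz(c,*ce[i],60))
    if n=='w':a=ce[i]
    else:b=ce[i]
    hsv=cv2.cvtColor(im,cv2.COLOR_RGB2HSV);m2=cv2.inRange(hsv,(3,110,90),(15,255,255))
    k,l,st,ce=cv2.connectedComponentsWithStats(m2)
    for i in range(1,k):
        if st[i,4]>5:print(n,'cop',ce[i].round(1),st[i])
print('spot tri',tri(ray(w,*a),ray(s,*b)), tri(ray(w3,226.7,222.8),ray(w,*a),ray(s,*b)))
f=tri(ray(w,280.8,206),ray(s,409.2,255.8));print('foot',f,proj(w,f),proj(s,f))
```

```text
w spot [283.42276423 185.4796748 ] [270 172  28  28 615] [503.33883873 202.38468976  60.        ]
w cop [100.8  63.2] [ 17  59 145   6 201]
w cop [347.   74.5] [347  72   1   6   6]
w cop [345. 117.] [345 113   1   9   9]
w cop [343. 155.] [343 152   1   7   7]
w cop [342.  175.5] [342 173   1   6   6]
w cop [341. 193.] [341 189   1   9   9]
w cop [280.3 204.9] [273 203  15   5  50]
w cop [225. 234.] [202 234  47   1  47]
w cop [324.5 234. ] [312 234  26   1  26]
s spot [401.21428571 274.71428571] [396 270  11  10  84] [501.58271197 202.17825741  60.        ]
s cop [53.1  6.4] [51  4  6  5  9]
s cop [70.5 16.5] [70 14  2  6  6]
s cop [98.9 17.6] [98 15  4  7 12]
s cop [102.4  19.6] [102  17   2   6   7]
s cop [111.1  22. ] [109  20   5   6   9]
s cop [84.4 26.1] [82 25  6  3  7]
s cop [91.  25.5] [90 24  3  4  6]
s cop [96.  25.8] [95 24  3  5  6]
s cop [106.1  29. ] [104  27   5   6   8]
s cop [45.7 36.4] [45 34  3  5  7]
s cop [ 1.5 47.3] [ 0 46  4  4  6]
s cop [ 5.8 58. ] [ 4 56  4  4  9]
s cop [58.5 60. ] [57 59  4  4  6]
s cop [70.7 60. ] [70 58  3  4  6]
s cop [ 4.9 69.6] [ 4 6
[... 718 characters left out ...]
8   5   9  13]
s cop [383.7 233.1] [382 230   5   8  17]
s cop [369.6 238.6] [367 236   6   6  11]
s cop [324.8 258.2] [298 240  59  37 395]
s cop [376.4 244.6] [373 240   8  10  16]
s cop [370.9 251.7] [369 250   5   4   7]
s cop [408.4 255.4] [406 253   6   5  15]
s cop [440.8 256. ] [439 253   4   6   8]
s cop [382.4 290.7] [350 255  67  58 554]
s cop [356.8 258. ] [355 257   5   3   6]
s cop [427.7 279. ] [417 262  22  36  75]
spot tri [502.88047172 202.36069909  62.25790852] [502.73416993 202.39983608  61.90374915]
foot [500.69500099 199.75708417 150.33803995] (np.float64(281.77456782060113), np.float64(205.93357868183153)) (np.float64(408.9035189716328), np.float64(255.65784227355985))
```

Spot at (503,202.3), foot tip about (503,199.8) at z about 151. Shift +2.5 mm in y and lower to about 8 mm above the face, then check.

```bash
python3 -m inch '[[0,0.0065,0,0,0,0,15],[0,0,-0.05,0,0,0,15],[0,0,-0.06,0,0,0,15],[0,0,-0.06,0,0,0,15],[0,0,-0.035,0,0,0,15]]'
python3 -m inch '[[0,0,0,0,0,0,15],[0,0,0,0,0,0,15],[0,0,0,0,0,0,15]]'
python3 - <<'E'
from h import *
snap('wrist','w7');snap('scene','s7');
a=cv2.imread('pics/w7.png');b=cv2.imread('pics/s7.png')[225:305,360:440]
cv2.imwrite('pics/c7.png',np.hstack([cv2.resize(a[130:280,205:355],(400,400),interpolation=2),cv2.resize(b,(400,400),interpolation=2)]))
o=ctrl.get_obs();print(o['eef_pos'],o['tool_rot'])
E
```

```text
time_s: 16.3
eef_pos: [502.2, 202.1, 163.7]
tool_rot: [-3.141, -0.002, -3.046]
ft_force: [-0.2, -0.4, -1.2]
gripper_width: 25.3
grasp_force: 44.5
time_s: 16.6
eef_pos: [504.1, 202.8, 167.0]
tool_rot: [3.141, 0.002, -3.046]
ft_force: [-0.2, -0.5, -0.8]
gripper_width: 25.0
grasp_force: 44.5
[503.94711362 202.7598143  166.82287924] [ 3.14056061e+00  2.08497867e-03 -3.04547867e+00]
```

View pics/c7.png

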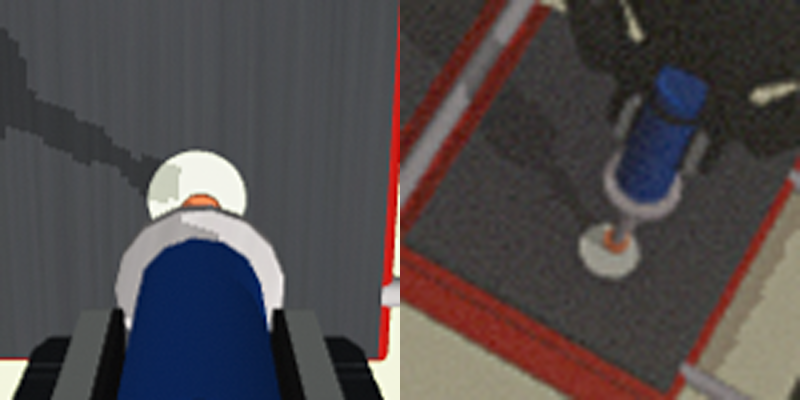

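Run:
```python
from h import *
w=load('w7');s=load('s7')
print('s foot',onz(s,403.2,272.8,72.5),'s spot',onz(s,401.5,274.8,60))
print('w foot u-centre, top edge',onz(w,280.6,202.75,72.5),'spot',onz(w,278.9,205,60), 'spot topedge',onz(w,278.9,186.5,60))
for n,p in(('scene foot pred',(503,202.3,71.4)),): print(proj(s,p),proj(w,p))
im=s['img'][262:285,390:415].astype(int);m=(im[:,:,0]-im[:,:,2]>60);y,x=np.nonzero(m);print(x.mean()+390,y.mean()+262,len(x))
```

```text
s foot [501.33959286 204.46632297  72.5       ] s spot [501.34427685 202.83086363  60.        ]
w foot u-centre, top edge [498.88954695 203.61295339  72.5       ] spot [503.99433319 202.87596518  60.        ] spot topedge [489.60741518 201.50061932  60.        ]
(np.float64(401.95481794177056), np.float64(272.97846490545396)) (np.float64(278.2662030132882), np.float64(207.61659867634026))
402.375 273.0 8
```

Foot sits over the spot within about 1.5 mm. Small correction, then step down watching force.

```bash
python3 -m inch '[[-0.0015,-0.003,-0.01,0,0,0,15],[0,0,-0.01,0,0,0,15],[0,0,0,0,0,0,15],[0,0,0,0,0,0,15],[0,0,0,0,0,0,15]]'
for i in 1 2 3; do python3 -c "
from h import *
print(ctrl.get_obs()['ft_force'][2].round(2))"; python3 -m inch '[[0,0,-0.0025,0,0,0,15],[0,0,0,0,0,0,15],[0,0,0,0,0,0,15],[0,0,0,0,0,0,15]]'; done
```

```text
time_s: 17.2
eef_pos: [502.6, 201.2, 157.6]
tool_rot: [3.142, 0.0, -3.045]
ft_force: [-0.1, 0.7, -1.3]
gripper_width: 24.9
grasp_force: 44.5
-1.27
time_s: 17.6
eef_pos: [502.6, 201.2, 156.6]
tool_rot: [3.142, 0.0, -3.045]
ft_force: [1.0, -0.5, -1.0]
gripper_width: 25.1
grasp_force: 44.5
-1.04
time_s: 18.0
eef_pos: [502.7, 201.2, 155.6]
tool_rot: [3.141, 0.0, -3.046]
ft_force: [-0.1, -0.4, -0.5]
gripper_width: 24.9
grasp_force: 44.5
-0.53
time_s: 18.4
eef_pos: [502.7, 201.2, 154.7]
tool_rot: [3.141, 0.0, -3.046]
ft_force: [0.6, -0.3, 0.8]
gripper_width: 25.2
grasp_force: 44.5
```

```bash
for i in 1 2 3; do python3 -m inch '[[0,0,-0.0025,0,0,0,15],[0,0,0,0,0,0,15],[0,0,0,0,0,0,15]]'|grep -E 'eef|force'; for j in 1 2 3 4; do python3 -m inch '[[0,0,0,0,0,0,15]]'|grep -E 'ft|eef'; done; done
```

```text
eef_pos: [502.7, 201.3, 153.6]
ft_force: [0.3, 0.5, 1.1]
grasp_force: 44.6
eef_pos: [502.7, 201.2, 153.6]
ft_force: [0.1, 0.2, 0.8]
eef_pos: [502.6, 201.2, 153.6]
ft_force: [-0.5, -0.3, 1.8]
eef_pos: [502.6, 201.2, 153.6]
ft_force: [-0.2, 0.3, 1.3]
eef_pos: [502.6, 201.2, 153.6]
ft_force: [0.2, -0.1, 1.6]
eef_pos: [502.6, 201.2, 152.6]
ft_force: [1.3, -0.0, 1.5]
grasp_force: 44.7
eef_pos: [502.6, 201.2, 152.6]
ft_force: [0.0, -0.1, 2.0]
eef_pos: [502.6, 201.3, 152.6]
ft_force: [-0.7, 0.1, 0.8]
eef_pos: [502.6, 201.3, 152.6]
ft_force: [0.6, 0.6, 0.8]
eef_pos: [502.6, 201.2, 152.6]
ft_force: [0.5, -0.5, 1.7]
eef_pos: [502.6, 201.2, 151.6]
ft_force: [1.0, 0.0, 0.9]
grasp_force: 44.8
eef_pos: [502.6, 201.2, 151.6]
ft_force: [-0.3, 0.6, 1.5]
eef_pos: [502.6, 201.2, 151.6]
ft_force: [-0.5, -0.9, 1.7]
eef_pos: [502.6, 201.2, 151.6]
ft_force: [0.1, 0.9, 1.4]
eef_pos: [502.6, 201.2, 151.6]
ft_force: [-0.4, 0.3, 1.5]
```

```bash
for j in 1 2 3 4 5 6; do python3 -m inch '[[0,0,0,0,0,0,15]]'|grep -E 'ft'; done; python3 -m inch '[[0,0,-0.0025,0,0,0,15],[0,0,0,0,0,0,15],[0,0,0,0,0,0,15]]'|grep -E 'eef|ft'; for j in 1 2 3 4 5 6 7 8; do python3 -m inch '[[0,0,0,0,0,0,15]]'|grep -E 'ft'; done
python3 - <<'E'
from h import *
snap('wrist','w8');snap('scene','s8')
a=cv2.imread('pics/w8.png');b=cv2.imread('pics/s8.png')[225:305,360:440]
cv2.imwrite('pics/c8.png',np.hstack([cv2.resize(a[130:280,205:355],(400,400),interpolation=2),cv2.resize(b,(400,400),interpolation=2)]))
E
```

```text
ft_force: [0.9, 0.8, 2.1]
ft_force: [0.3, 0.3, 2.3]
ft_force: [-0.1, 0.4, 1.6]
ft_force: [-0.2, 1.7, 2.4]
ft_force: [0.2, 1.5, 0.8]
ft_force: [0.7, 0.2, 1.6]
eef_pos: [502.6, 201.2, 150.6]
ft_force: [0.4, 1.1, 2.3]
ft_force: [0.5, 0.3, 1.9]
ft_force: [0.1, 1.1, 1.8]
ft_force: [0.2, 0.6, 2.3]
ft_force: [-0.8, 0.7, 2.6]
ft_force: [-0.1, 1.7, 2.3]
ft_force: [0.0, 1.6, 1.9]
ft_force: [0.1, 0.8, 2.7]
ft_force: [-1.3, 1.0, 2.3]
```

View pics/c8.png

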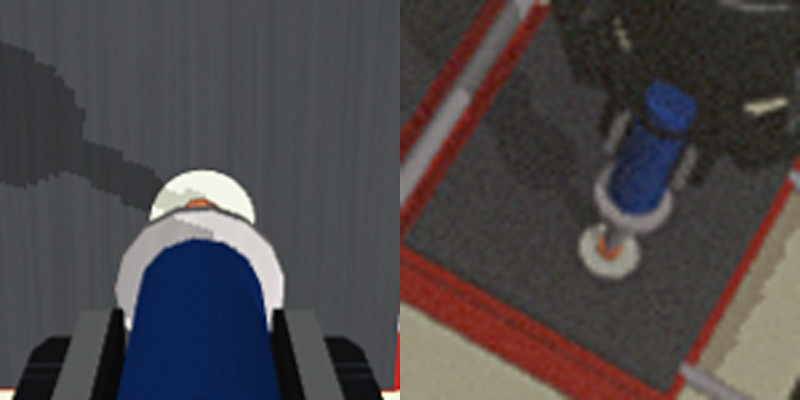

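The foot sits inside the spot: scene crop has the foot at (608,247) and the spot centre at (609,250). Force is about 3.3 N above free, and geometry gives about 5 mm of stroke. Both agree, so I hand in.

```bash
python3 -c "
from workcell import ctrl
print(ctrl.hand_in())"
```

```text
the job is handed in; nothing more can be done
None
```

I swung the lid fully back and handed in with the probe still gripped upright on the white spot, its sprung foot pushed in about 5 mm by my force and height readings; the hand-in gave no verdict, and I saw no contact with the mould or bowl.

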